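Set the strap splitter to its third notch by clicks

ROBOT

A 6-joint arm with a two-finger parallel gripper is mounted at the origin on the work surface. World frame = base frame: x ahead of the robot, y to its left, z up, the work surface at z = 0. Lengths are in m, angles in rad, forces in N, time in s.
With the tool pointing down it reaches from about 0.275 to 0.825 m from the base axis. Payload 4.9 kg.
Tool frame: the origin (TCP) lies midway between the tips of the shut fingers; the grasp point (between the pads) lies 19 mm behind it (bot.grip_depth is the distance from the TCP to the grasp point, in m); y points along the fingers, x is the direction in which the jaws open and shut, and the axes are right-handed (so a half turn about y gives the same grasp; the last joint's range is limited). The gripper opens to 85 mm and grips with 20 to 120 N. Pads are 22 mm wide; open, the fingers measure 114 mm over their backs; the gripper's body (76 mm by 85 mm) begins 54 mm behind the grasp point. The pads swing forward as they close: fully open they stand 13 mm farther back than shut.
Start: joints at [-1.313, 0.326, -0.193, 1.052, 0, 1.437], TCP at [0.21, -0.508, 0.231] pointing down, gripper open.
Joint ranges: [-2.65, 2.65], [-0.97, 1.79], [-1.3, 1.35], [-1.93, 2.1], [-1.47, 1.37], [-3.14, 3.14]. Speed limits (rad/s): [2.57, 2.57, 3.14, 3.14, 3.14, 3.14].

INTERFACE

Orientations are given as a unit quaternion [w, x, y, z].
In Python, from cell import bot gives the robot as it stands. Calls block until the motion is done:
- bot.move_pose(position, orientation): joint-space move of the TCP to a pose.
- bot.move_linear(position, speed=0.15, rotation=None, until_force=None): straight line of the TCP; rotation=None keeps the orientation; speed is the mean speed in m/s. With until_force (N) it stops when the force on the tool has changed by that much, and returns True; else False.
- bot.goto_joints(angles): joint-space move.
- bot.set_gripper(opening, grasp_force=None): opening from 0.0 (shut) to 1.0 (fully open); grasp_force is the grip in N (None keeps the last); returns when the fingers have stopped.
- bot.wait(seconds).
- bot.solve_ik(position, orientation): joint angles nearest the present ones, or None.
- bot.camera(name): name is "side" or "top" or "wrist"; returns the picture (400x640x3 uint8, red, green, blue); there is no depth.
- bot.calibration(name): a dict with "mtx" (3x3 intrinsics, pixels), "extrinsics" (4x4, takes a point from world to camera coordinates); the wrist camera has in their place "hand_eye" (4x4, takes a point from camera to tool coordinates, whose origin is the TCP and whose axes are the tool frame's). Camera axes: x right, y down, z forward; pixel columns grow to the right and rows downward; lengths in m; the calibration is good to about 2 mm. A picture is of the moment at which its call begins: read the wrist's pose just before it. calibration takes no time and is no camera call.
A pose or a line that the arm cannot do raises bot.PlanningError and nothing moves.
- bot.close_job(): hands the job in, once; it reports no verdict.
Trained networks look in the newest picture that a camera, given by its name, has taken for a name from the list of things; names that differ only in an ending like _2 or _b are one class to them, and where a whole thing is asked for, a point or a joint stands for the part that bears it (a point fixed in the world has none). Each returns a list of dicts, best first, with "confidence" (0 to 1); they miss things now and then, are a little off and sometimes report something else, mostly with a low value. They report only what shows in the picture. A call takes as long as a camera call.
- bot.search_frame(camera, thing): "bbox" ([left, top, width, height] in pixels, round what is visible of it).
Readings, each from a call of its own:
- bot.read_clock(): time.
- bot.read_joint_positions(): joint angles.
- bot.read_joint_vel(): joint speeds.
- bot.read_joint_efforts(): joint torques, N m.
- bot.read_position(): TCP position.
- bot.read_tool_rot(): TCP orientation.
- bot.read_ft_force(): force on the tool from outside, world axes, zero at the start.
- bot.read_moment(): the same for the moment, N m.
- bot.read_gripper_width(): opening from 0.0 (shut) to 1.0 (fully open).
Only numpy, scipy, OpenCV 4.12 (cv2) and the standard library are available. Lean on these libraries where they do the work, as an engineer would, in place of code of your own. Each camera call takes 0.05 s, during which the arm holds its last target.

TASK

Set the strap splitter for the next batch of sandal straps: with a fingertip, push its lever all the way back, away from you, to the closed stop, then push it towards you from there, feeling the clicks, and leave it sitting in the third notch from the stop (the third click). Do not run past the third notch on the way, only push the lever from outside, never take it between the fingers, and leave everything else on the bench as it lies; finish with the hand clear.

Things in the scene. Friction and masses are not known exactly. Their poses are not given: they have to be found in the camera images.
- splitter: Bench strap splitter, grey cast hand machine bolted down: base 200 x 225 mm, two cheeks 176 mm apart carrying a clamped blade over a steel roller; highest point 152 mm (screw heads on the cheeks). Origin: on the bench, under the middle between the cheeks. x points to its back, away from worker and robot; y to its left; z up. The setting lever stands outside its right-hand (-y) cheek.
- lever_pivot (a point): The lever's pivot, 118 mm to the right of the splitter's origin (-y) and 72 mm above the bench. The lever swings about the splitter's y axis, so its knob moves in the upright x-z plane of the splitter through this point.
- knob (a point): Round black knob, a 30 mm ball on the lever's end; this point is its centre, 135 mm from lever_pivot. Below it come a 12 mm neck, then a flat steel arm 18 mm wide in the swing plane. Knob centre 180 mm above the bench at the closed stop, 206 mm in the third notch: higher than all else near it, with free air all round.
- setting (a joint): Setting lever's angle, rad. 0 = closed stop: lever leans back (splitter +x, away from the worker and robot), 0.641 rad from upright. Grows as the knob comes forward (splitter -x); open end 1.283. A notch every 0.1833 rad (25 mm at the knob): notch 1 at 0.183, 2 at 0.367, 3 at 0.550, on to 7; the stop itself is not counted. It starts in notch 1 or 2.
- lever: The setting lever itself: hub, flat steel arm, spring-plunger housing and knob. Origin on the pivot, at the same point as lever_pivot; its z axis runs along the arm to the knob.
- sector (a point): Middle of the scalloped rim of the notched steel sector beside the lever. The lever's spring plunger clicks into its notches: to leave one, the knob needs a push of 5 to 10 N, which fades over the first half of the 25 mm pitch; then the lever jumps by itself into the next notch, about 12 mm ahead of the finger, and stays there when let go. The finger meets the full resistance again there.
- sandal_left: Bystander: black sandal 270 x 90 x 80 mm; origin under the middle of its sole, x towards the toe.
- sandal_right: Bystander: the other black sandal of the pair, mirrored; origin under the middle of its sole, x towards the toe.
- shoe_last: Bystander: wooden shoe last 255 x 84 x 96 mm; origin under its middle, x towards the toe.
- hammer: Bystander: small hammer 240 mm long lying along its x axis, head towards +x; origin under its middle.
- cement_tin: Bystander: upright tin of cement, 84 mm across, 94 mm high; origin under its centre.
- rivet_box: Bystander: open clear box of rivets 110 x 80 x 32 mm; origin under its centre.
- awl: Bystander: awl 150 mm long with a 30 mm thick wooden handle, lying along its x axis, point towards +x; origin under it.
- tape_roll: Bystander: roll of packing tape lying flat, 104 mm across, 48 mm high; origin under its centre.

How it is judged:
On the way:
1. the lever is pushed fully back against its closed stop (value of joint setting below 0.045 rad), for 0.2 s.
At the end, for the whole second after the job is handed in: The lever rests, still and untouched, in the third notch from the closed stop (joint 0.550 +- 0.06 rad), and each bystander is within 25 mm of where it started (value of joint setting between 0.4898 and 0.6098 rad and velocity of joint setting between -0.05 and 0.05 rad/s and distance of each of sandal_left, sandal_right, shoe_last, hammer, cement_tin, rivet_box, awl, tape_roll from where it was at the start of the episode below 0.025 m).
It fails at once if the lever is run past the third notch (joint above 0.65 rad, over the crest towards the fourth) (value of joint setting above 0.65 rad).
It fails at once if the lever or its knob is taken between the fingers (the grasp point within 10 mm of the lever's centre line, from 60 to 160 mm out from the pivot) (x of the grasp point in the frame of lever between -0.01 and 0.01 m and y of the grasp point in the frame of lever between -0.01 and 0.01 m and z of the grasp point in the frame of lever between 0.06 and 0.16 m).
It fails at once if a bystander is lifted, carried or shoved more than 25 mm (distance of any of sandal_left, sandal_right, shoe_last, hammer, cement_tin, rivet_box, awl, tape_roll from where it was at the start of the episode above 0.025 m).
It also fails if it takes over 67 s, if anything falls off the work surface, if the arm or the gripper's body presses on something with over 40 N, if the wrist force passes 120 N, or if a joint passes its speed limit or range.

## Working session

There is one attempt and no reset: what is moved stays moved. The work goes in short steps, each a Python script; the robot and the scene stay as the last script left them, time stands still between calls to the robot, and variables do not carry over. Pictures are saved under pics/ and viewed, and the job is handed in when it is done.

```bash
mkdir -p pics; ls
python3 - <<'E'
from cell import bot
import cv2
for n in ["side","top","wrist"]:
    im=bot.camera(n); cv2.imwrite(f"pics/{n}0.png",im[:,:,::-1])
    for t in ["splitter","knob","lever","sector"]:
        print(n,t,[(d['bbox'],round(d['confidence'],2)) for d in bot.search_frame(n,t)][:2])
    c=bot.calibration(n); print({k:v.round(4).tolist() for k,v in c.items() if hasattr(v,'round')})
print(bot.read_clock(),bot.read_tool_rot(),bot.read_position(),bot.grip_depth)
E
```

```text
pics
side splitter [([285.9, 167.8, 57.5, 65.9], 0.9)]
side knob [([301.6, 186.4, 23.4, 41.2], 0.63), ([282.1, 231.9, 21.8, 37.0], 0.44)]
side lever [([302.2, 186.3, 24.2, 37.9], 0.66), ([278.1, 333.5, 83.4, 31.8], 0.29)]
side sector [([284.2, 172.1, 58.2, 63.2], 0.63)]
{'mtx': [[450.6436, 0.0, 321.9042], [0.0, 450.6436, 202.0628], [0.0, 0.0, 1.0]], 'extrinsics': [[0.9988, -0.0476, 0.0057, -0.5467], [-0.0313, -0.7371, -0.6751, 0.1134], [0.0364, 0.6741, -0.7377, 1.7665], [0.0, 0.0, 0.0, 1.0]]}
top splitter [([258.9, 179.7, 88.9, 71.7], 0.95)]
top knob [([275.4, 198.7, 71.8, 30.9], 0.62)]
top lever [([274.9, 197.2, 73.7, 31.6], 0.86)]
top sector [([257.8, 179.3, 93.2, 77.3], 0.87), ([290.2, 198.3, 58.0, 33.4], 0.58)]
{'mtx': [[428.9735, 0.0, 321.5131], [0.0, 428.9735, 203.1804], [0.0, 0.0, 1.0]], 'extrinsics': [[-0.029, -0.9995, 0.0094, 0.0294], [-0.9985, 0.0285, -0.0458, 0.5474], [0.0455, -0.0107, -0.9989, 1.3691], [0.0, 0.0, 0.0, 1.0]]}
wrist splitter []
wrist knob [([265.4, 0.0, 35.7, 10.4], 0.46)]
wrist lever []
wrist sector []
{'mtx': [[313.9243, 0.0, 323.4284], [0.0, 313.9243, 199.6818], [0.0, 0.0, 1.0]], 'hand_eye': [[1.0, -0.0004, -0.0004, -0.0002], [0.0003, -0.2579, 0.9662, -0.1423], [-0.0005, -0.9662, -0.2579, 0.0663], [0.0, 0.0, 0.0, 1.0]]}
0.75 [-0.5877562   0.58775974 -0.39310632  0.39312666] [ 0.21002319 -0.50834095  0.23129792] 0.0187
```

View pictures.

Run:
```python
import cv2
a=cv2.imread("pics/top0.png");cv2.imwrite("pics/top0c.png",cv2.resize(a[140:290,210:410],None,fx=4,fy=4,interpolation=cv2.INTER_CUBIC))
a=cv2.imread("pics/side0.png");cv2.imwrite("pics/side0c.png",cv2.resize(a[140:270,240:400],None,fx=4,fy=4,interpolation=cv2.INTER_CUBIC))
```

```text
(no output)
```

View pics/top0.png

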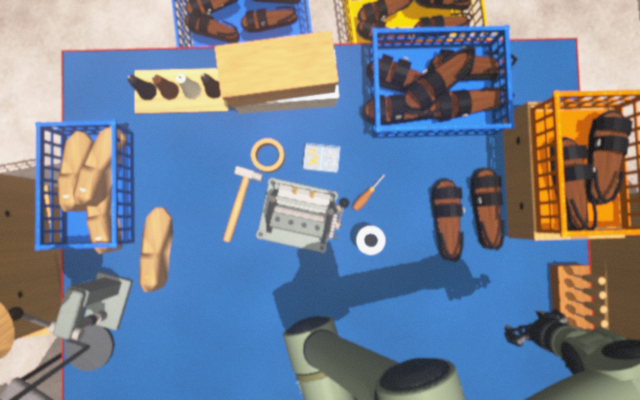

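View pics/side0.png

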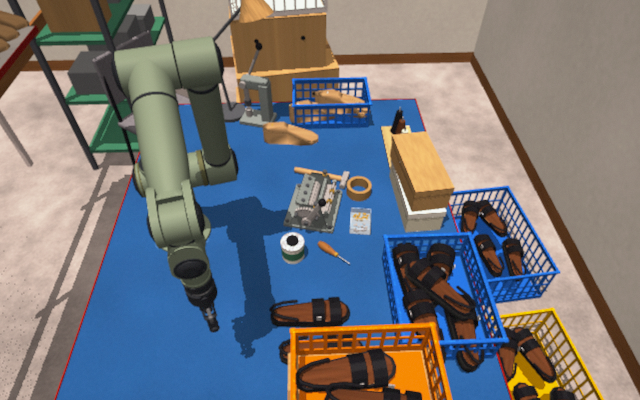

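View pics/wrist0.png

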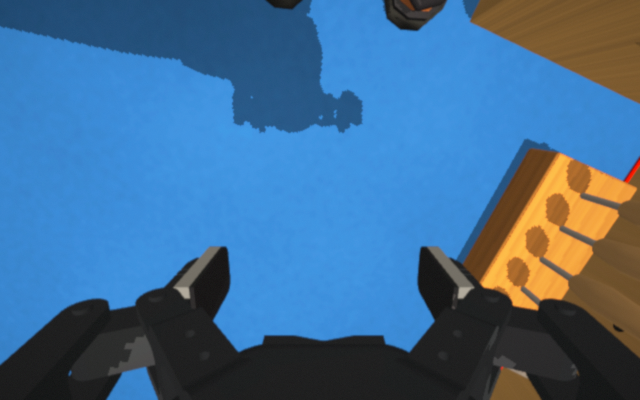

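```bash
sleep 0.1
```

```text
(no output)
```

View pics/top0c.png

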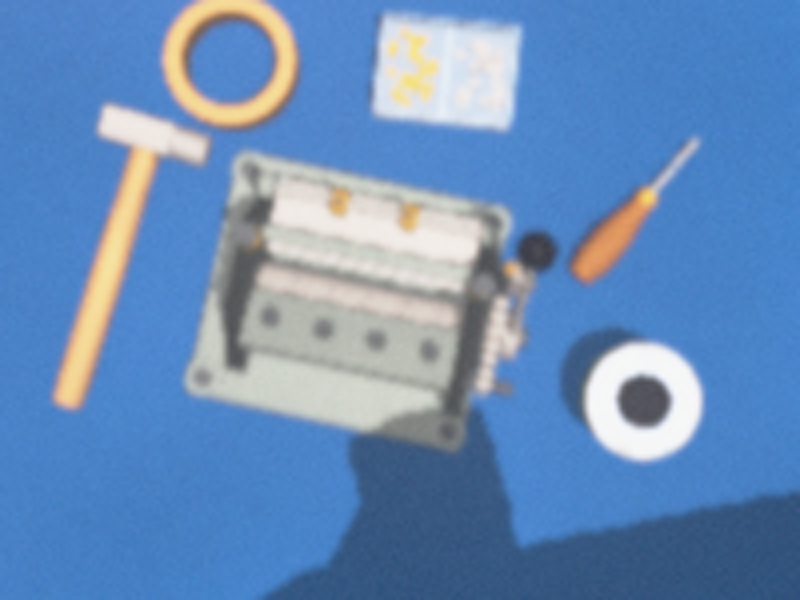

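View pics/side0c.png

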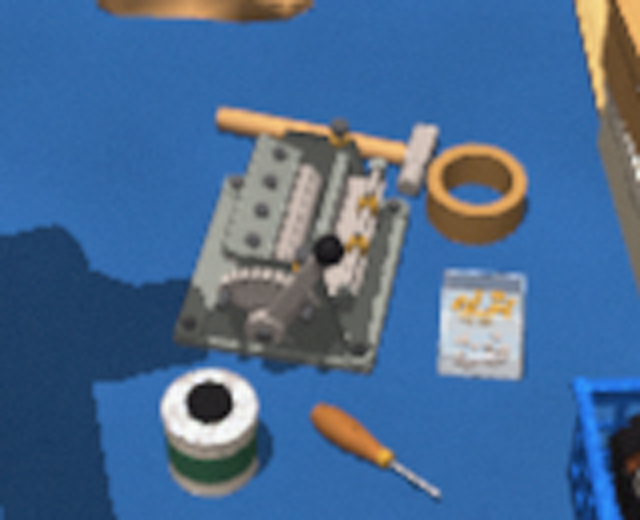

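```bash
cat > h.py <<'E'
import numpy as np, cv2
from scipy.spatial.transform import Rotation as R
from cell import bot
def cam(n,tp=None,tq=None):
    c=bot.calibration(n); K=np.array(c["mtx"])
    if n=="wrist":
        T=np.eye(4);T[:3,:3]=R.from_quat(np.roll(tq,-1)).as_matrix();T[:3,3]=tp
        E=np.linalg.inv(T@np.array(c["hand_eye"]))
    else: E=np.array(c["extrinsics"])
    return K,E
def proj(KE,p):
    K,E=KE; q=K@(E[:3,:3]@np.asarray(p,float)+E[:3,3]); return q[:2]/q[2]
def onz(KE,px,z):
    K,E=KE; d=E[:3,:3].T@np.linalg.inv(K)@[px[0],px[1],1]; o=-E[:3,:3].T@E[:3,3]
    return o+d*(z-o[2])/d[2]
def tri(L):
    A=[];b=[]
    for KE,px in L:
        K,E=KE; d=E[:3,:3].T@np.linalg.inv(K)@[px[0],px[1],1]; d/=np.linalg.norm(d); o=-E[:3,:3].T@E[:3,3]
        P=np.eye(3)-np.outer(d,d); A.append(P); b.append(P@o)
    return np.linalg.lstsq(np.vstack(A),np.hstack(b),rcond=None)[0]
E
python3 - <<'E'
from h import *
t=cam("top");s=cam("side")
k=tri([(t,(344.25,202.75)),(s,(322,202.5))]);print("knob",k,proj(t,k),proj(s,k))
C=[onz(t,(210+x/4,140+y/4),.015) for x,y in [(240,153),(510,208),(460,450),(187,390)]]
C=np.array(C);print(C.round(4),C.mean(0))
for a,b in [(1,0),(2,3),(3,0),(2,1)]:
    d=C[b]-C[a];print(np.linalg.norm(d),np.arctan2(d[1],d[0]))
for tin in [(210+643/4,140+400/4)]: print("tin",onz(t,tin,.094))
print("awl",onz(t,(210+590/4,140+270/4),.02))
E
```

```text
knob [ 0.54171601 -0.04816203  0.19300733] [344.22807427 201.836437  ] [321.28543665 202.54185011]
[[ 0.6329  0.1771  0.015 ]
 [ 0.5824 -0.0389  0.015 ]
 [ 0.3897  0.0071  0.015 ]
 [ 0.444   0.2239  0.015 ]] [0.51226442 0.09228609 0.015     ]
0.2217641582910927 1.3410795872026597
0.22347206413797474 1.325746923830529
0.1946593487259872 -0.24268274494612116
0.1980710645557344 -0.2339689896820142
tin [ 0.42871593 -0.13099939  0.094     ]
awl [ 0.53051058 -0.10116054  0.02      ]
```

```bash
cat >> h.py <<'E'
YAW=-0.238
ex=np.array([np.cos(YAW),np.sin(YAW),0]); ey=np.array([-np.sin(YAW),np.cos(YAW),0])
def quat(s):
    z=s*ex; y=np.array([0,0,-1.]); x=np.cross(y,z)
    return np.roll(R.from_matrix(np.c_[x,y,z]).as_quat(),1)
def snap(n,name):
    p=bot.read_position();q=bot.read_tool_rot();im=bot.camera(n);cv2.imwrite(f"pics/{name}.png",im[:,:,::-1]);return p,q,im
E
python3 - <<'E'
from h import *
k=np.array([.5417,-.0481,.193])
print(R.from_quat(np.roll(bot.read_tool_rot(),-1)).as_matrix().round(2))
for s in (1,-1):
    for off in (-.06,.06): print(s,off,bot.solve_ik(k+off*ex+[0,0,.07],quat(s)))
E
```

```text
[[ 0.38  0.    0.92]
 [-0.92 -0.    0.38]
 [ 0.   -1.    0.  ]]
1 -0.06 [-0.22260041  0.18405506 -0.29999914  1.08674213  0.         -3.12619306]
1 0.06 [-0.2256862   0.40934398  0.01196821  1.17342056  0.         -3.12927885]
-1 -0.06 [-0.22260041  0.18405506 -0.29999914  1.08674213  0.          0.01539959]
-1 0.06 [-0.2256862   0.40934398  0.01196821  1.17342056  0.          0.0123138 ]
```

Run:
```python
from h import *
k=np.array([.5417,-.0481,.193])
bot.set_gripper(0.0)
bot.move_pose(k-.07*ex+[0,0,.07],quat(-1))
p,q,im=snap("wrist","w1")
print(p,q,bot.read_clock(),bot.read_ft_force())
for t in ("knob","lever","splitter"):print(t,[(d['bbox'],round(d['confidence'],2)) for d in bot.search_frame("wrist",t)][:2])
print(proj(cam("wrist",p,q),k))
```

```text
[ 0.47374765 -0.03225046  0.26293654] [-0.55605695  0.55618457  0.43666362 -0.4367886 ] 3.5333 [ 0.06236039  0.66208862 -0.24291592]
knob []
lever [([313.3, 169.1, 195.8, 76.4], 0.95)]
splitter [([316.2, 95.1, 256.0, 169.9], 0.77), ([0.8, 144.2, 131.8, 189.7], 0.59)]
[323.26399233 297.55708101]
```

View pics/w1.png

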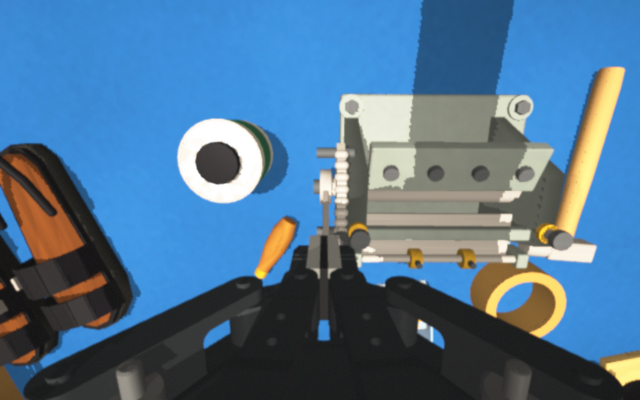

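Run:
```python
from h import *
w=cam("wrist",bot.read_position(),bot.read_tool_rot())
p=bot.read_position()
print("tcp px",proj(w,p))
k=np.array([.5417,-.0481,.193])
for n,px,z in [("hub",(326,183),.072),("arm",(326,215),.11),("scr r",(359,230),.15),("scr l",(560,236),.15),("corner fr",(342,95),.015),("corner fl",(533,95),.015)]:
    a=onz(w,px,z); print(n,a.round(4),"rel knob x,y",((a-k)@ex).round(4),((a-k)@ey).round(4))
```

```text
tcp px [321.6549008  251.32709258]
hub [ 0.4804 -0.0301  0.072 ] rel knob x,y -0.0639 0.0031
arm [ 0.5038 -0.0361  0.11  ] rel knob x,y -0.0396 0.0028
scr r [ 0.5113 -0.0089  0.15  ] rel knob x,y -0.0388 0.031
scr l [0.5582 0.1595 0.15  ] rel knob x,y -0.0329 0.2057
corner fr [0.3935 0.0109 0.015 ] rel knob x,y -0.1579 0.0224
corner fl [0.4471 0.2302 0.015 ] rel knob x,y -0.1575 0.2481
```

```bash
cat >> h.py <<'E'
k0=np.array([.5417,-.0481,.193])+.0015*ey
def P(X,z,lat=0): 
    a=k0+X*ex+lat*ey; a[2]=z; return a
def st():
    d=np.array(bot.read_position())-k0; f=np.array(bot.read_ft_force())
    return "X %.4f lat %.4f z %.4f | Fx %.2f Fl %.2f Fz %.2f t %.2f"%(d@ex,d@ey,d[2]+k0[2],f@ex,f@ey,f[2],bot.read_clock())
E
python3 - <<'E'
from h import *
bot.move_linear(P(-.06,.262),speed=.1)
bot.move_linear(P(-.06,.187),speed=.1); print(st())
r=bot.move_linear(P(-.03,.187),speed=.05,until_force=25); print(r,st())
for i in range(12):
    X=-.03+.004*(i+1); z=.187-max(0,min(.013,(X+.026)*.013/.021))
    r=bot.move_linear(P(X,z),speed=.03,until_force=16); print(r,st())
    if r: break
E
```

```text
X -0.0596 lat 0.0000 z 0.1875 | Fx 0.67 Fl -1.23 Fz -0.13 t 4.83
False X -0.0303 lat 0.0000 z 0.1868 | Fx -0.36 Fl 0.12 Fz 1.24 t 5.58
False X -0.0265 lat 0.0000 z 0.1868 | Fx -1.47 Fl 0.34 Fz -0.22 t 5.87
False X -0.0214 lat -0.0000 z 0.1847 | Fx -0.07 Fl -0.91 Fz 0.37 t 6.17
False X -0.0175 lat -0.0000 z 0.1820 | Fx -0.03 Fl -0.40 Fz -0.35 t 6.48
False X -0.0138 lat -0.0000 z 0.1794 | Fx 0.28 Fl -0.33 Fz -0.83 t 6.79
False X -0.0099 lat -0.0000 z 0.1769 | Fx 0.44 Fl 0.69 Fz 0.17 t 7.10
False X -0.0060 lat -0.0000 z 0.1744 | Fx -0.01 Fl 0.34 Fz -0.54 t 7.41
True X -0.0062 lat -0.0001 z 0.1730 | Fx 0.40 Fl -0.09 Fz 0.95 t 7.62
```

Run:
```python
from h import *
print(st(),bot.read_gripper_width())
a=snap("top","t2")[2];b=snap("side","s2")[2];c=snap("wrist","w2")[2]
a=cv2.resize(a[150:270,240:400],None,fx=2.5,fy=2.5);b=cv2.resize(b[150:270,240:400],None,fx=2.5,fy=2.5)
cv2.imwrite("pics/c2.png",np.hstack([a,b])[:,:,::-1])
```

```text
X -0.0062 lat -0.0001 z 0.1730 | Fx 0.40 Fl -0.09 Fz 0.95 t 7.62 0.0038081127724614344
```

View pics/c2.png

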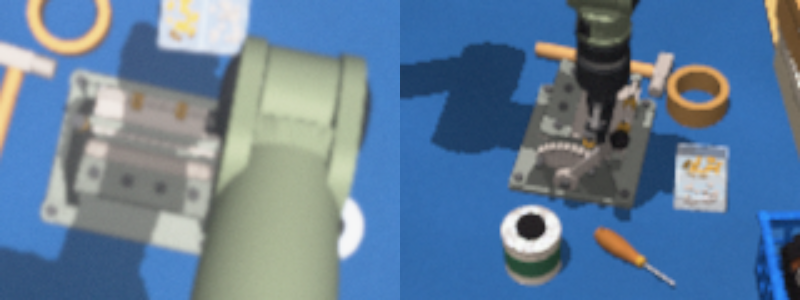

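View pics/w2.png

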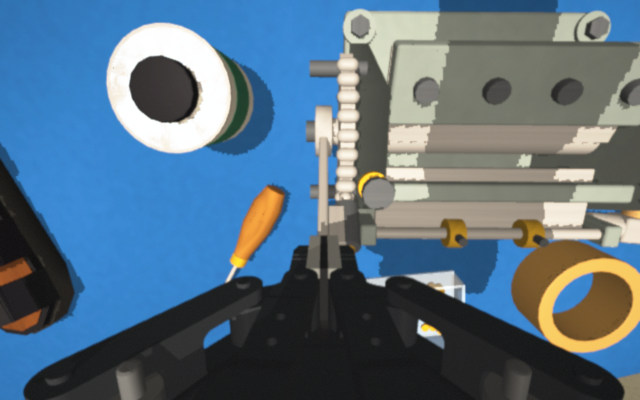

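Run:
```python
from h import *
print(proj(cam("side"),P(.0,.193)),proj(cam("side"),P(.021,.180)))
for i in range(12):
    X=-.004+.003*(i+1)
    r=bot.move_linear(P(X,.172),speed=.02,until_force=18); print(r,st())
    if r: break
bot.wait(.4);print(st())
```

```text
[321.35985646 202.22689768] [327.07983567 205.50644798]
True X -0.0062 lat -0.0001 z 0.1710 | Fx -1.17 Fl -0.03 Fz 1.97 t 8.08
X -0.0062 lat -0.0000 z 0.1710 | Fx -0.54 Fl 0.56 Fz 2.53 t 8.48
```

Run:
```python
from h import *
for X in (-.0055,-.005,-.0045,-.004):
    bot.move_linear(P(X,.172),speed=.02); print(st())
bot.wait(.3);print(st())
```

```text
X -0.0060 lat -0.0000 z 0.1716 | Fx -1.96 Fl -0.55 Fz 1.00 t 8.73
X -0.0059 lat 0.0000 z 0.1716 | Fx -4.76 Fl -0.10 Fz 1.35 t 8.98
X -0.0059 lat 0.0000 z 0.1716 | Fx -5.61 Fl -0.45 Fz 1.72 t 9.23
X -0.0058 lat 0.0000 z 0.1716 | Fx -7.26 Fl -0.59 Fz 3.74 t 9.48
X -0.0058 lat 0.0000 z 0.1716 | Fx -7.13 Fl -0.57 Fz 3.43 t 9.78
```

Run:
```python
from h import *
for X in (-.002,-.0,.002):
    bot.move_linear(P(X,.172),speed=.02); print(st())
bot.wait(.3);print(st())
snap("side","s3")
print([(d['bbox'],round(d['confidence'],2)) for d in bot.search_frame("side","knob")][:2])
```

```text
X -0.0057 lat 0.0001 z 0.1715 | Fx -11.22 Fl -1.24 Fz 8.14 t 10.03
X -0.0056 lat 0.0000 z 0.1714 | Fx -17.56 Fl -0.79 Fz 11.10 t 10.28
X -0.0055 lat 0.0001 z 0.1714 | Fx -23.04 Fl -0.81 Fz 15.81 t 10.53
X -0.0055 lat 0.0001 z 0.1714 | Fx -22.38 Fl -0.45 Fz 15.67 t 10.83
[([300.6, 196.9, 31.9, 28.8], 0.7)]
```

Run:
```python
from h import *
bot.move_linear(P(-.04,.175),speed=.08)
bot.move_linear(P(-.04,.265),speed=.15)
bot.move_linear(P(.085,.265),speed=.15)
p,q,im=snap("wrist","w4");snap("side","s4");t=snap("top","t4")
print([(d['bbox'],round(d['confidence'],2)) for d in bot.search_frame("wrist","knob")][:2],[(d['bbox'],round(d['confidence'],2)) for d in bot.search_frame("side","knob")][:2])
print(proj(cam("wrist",p,q),P(.021,.18)),st())
```

```text
[([304.5, 14.2, 233.1, 126.4], 0.75)] [([300.9, 185.2, 28.7, 42.2], 0.5)]
[322.17901996 119.7745643 ] X 0.0846 lat 0.0001 z 0.2654 | Fx -0.19 Fl -0.11 Fz -0.49 t 13.59
```

View pics/w4.png

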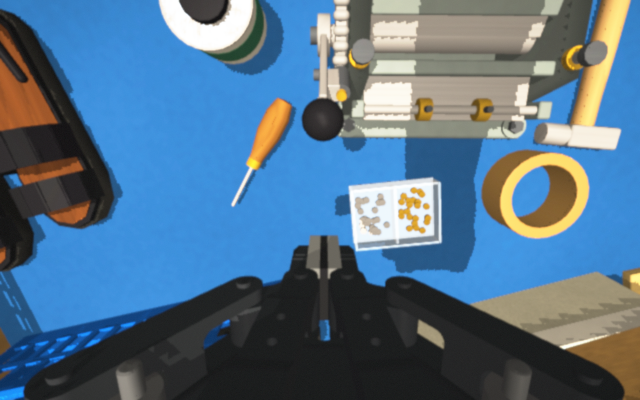

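```bash
cat >> h.py <<'E'
def zt(dx): # knob z for knob displacement dx from stop
    s=np.clip(.5980+dx/.135,-1,1); return .072+.135*np.sqrt(1-s*s)
E
python3 - <<'E'
from h import *
bot.move_linear(P(.075,.166),speed=.12); print(st())
X=.075
bot.move_linear(P(.055,.166),speed=.06); print(st())
X=.055
while X>.026+.021-.024:
    X-=.002; dx=min(0,X-.047)
    r=bot.move_linear(P(X,zt(dx)-.014),speed=.03,until_force=30); print(r,st())
    if r: break
E
```

```text
X 0.0757 lat 0.0000 z 0.1668 | Fx 0.36 Fl 0.73 Fz -1.08 t 14.57
X 0.0552 lat 0.0000 z 0.1665 | Fx 0.31 Fl 0.44 Fz -0.16 t 15.06
False X 0.0531 lat -0.0000 z 0.1662 | Fx -0.96 Fl -0.04 Fz -0.70 t 15.31
False X 0.0509 lat -0.0000 z 0.1661 | Fx -0.51 Fl 0.52 Fz -1.34 t 15.56
False X 0.0489 lat 0.0000 z 0.1662 | Fx -0.58 Fl 0.04 Fz 0.05 t 15.81
False X 0.0469 lat 0.0000 z 0.1662 | Fx -0.13 Fl 0.14 Fz 0.33 t 16.06
False X 0.0453 lat 0.0000 z 0.1679 | Fx 1.51 Fl -0.21 Fz -0.29 t 16.31
False X 0.0447 lat 0.0001 z 0.1695 | Fx 4.96 Fl 0.54 Fz -3.21 t 16.56
False X 0.0425 lat 0.0001 z 0.1713 | Fx 4.37 Fl 0.55 Fz 2.18 t 16.81
False X 0.0405 lat 0.0001 z 0.1728 | Fx 5.83 Fl 1.25 Fz 2.21 t 17.06
False X 0.0379 lat -0.0001 z 0.1738 | Fx 4.43 Fl 0.92 Fz 2.30 t 17.31
False X 0.0342 lat -0.0001 z 0.1740 | Fx 0.86 Fl 0.27 Fz 0.38 t 17.56
False X 0.0314 lat 0.0000 z 0.1746 | Fx 0.31 Fl 0.12 Fz -0.50 t 17.81
False X 0.0303 lat 0.0000 z 0.1762 | Fx -0.01 Fl -0.16 Fz 0.40 t 18.06
False X 0.0289 lat 0.0000 z 0.1776 | Fx 1.09 Fl 0.04 Fz 0.34 t 18.31
False X 0.0270 lat 0.0000 z 0.1787 | Fx -0.48 Fl 0.42 Fz -0.99 t 18.56
False X 0.0250 lat -0.0000 z 0.1796 | Fx -0.50 Fl 0.55 Fz -0.19 t 18.81
False X 0.0238 lat 0.0000 z 0.1807 | Fx 2.86 Fl 0.87 Fz -1.21 t 19.06
```

Run:
```python
from h import *
X=.0225
while X>-.001:
    X-=.002; dx=min(0,X-.045)
    r=bot.move_linear(P(X,zt(dx)-.014),speed=.03,until_force=30); print(r,st())
    if r: break
```

```text
False X 0.0229 lat 0.0000 z 0.1813 | Fx 7.88 Fl 0.14 Fz -4.01 t 19.31
False X 0.0191 lat -0.0001 z 0.1822 | Fx 2.39 Fl -0.20 Fz 1.35 t 19.56
False X 0.0155 lat 0.0000 z 0.1823 | Fx 1.21 Fl 0.18 Fz 0.63 t 19.81
False X 0.0134 lat 0.0000 z 0.1829 | Fx -0.30 Fl -0.40 Fz 0.34 t 20.06
False X 0.0121 lat 0.0000 z 0.1840 | Fx -0.31 Fl 0.67 Fz 0.66 t 20.31
False X 0.0103 lat 0.0000 z 0.1849 | Fx 0.16 Fl -0.28 Fz 0.20 t 20.56
False X 0.0084 lat 0.0000 z 0.1856 | Fx 1.12 Fl -0.26 Fz 0.67 t 20.81
False X 0.0064 lat 0.0000 z 0.1863 | Fx 0.23 Fl 0.14 Fz -0.47 t 21.06
False X 0.0044 lat 0.0000 z 0.1869 | Fx 0.89 Fl 0.06 Fz -0.21 t 21.31
False X 0.0024 lat 0.0000 z 0.1875 | Fx 0.31 Fl -0.02 Fz -0.52 t 21.56
False X 0.0009 lat 0.0000 z 0.1882 | Fx 2.13 Fl 0.34 Fz -0.46 t 21.81
False X 0.0001 lat 0.0000 z 0.1889 | Fx 5.37 Fl -0.69 Fz -3.60 t 22.06
```

Run:
```python
from h import *
X=-.0015;pk=0
while X>-.0145:
    X-=.001; dx=min(0,X-.045)
    r=bot.move_linear(P(X,zt(dx)-.014),speed=.02,until_force=30); print(r,st())
    f=np.array(bot.read_ft_force())@ex; pk=max(pk,f)
    if r or (pk>5 and f<.6 and X<-.009): break
bot.wait(.2);print(st())
```

```text
False X -0.0002 lat 0.0000 z 0.1892 | Fx 7.03 Fl 0.25 Fz -4.16 t 22.31
False X -0.0005 lat -0.0000 z 0.1895 | Fx 8.87 Fl 0.52 Fz -5.29 t 22.56
False X -0.0043 lat -0.0000 z 0.1897 | Fx 1.10 Fl -0.34 Fz 0.65 t 22.81
False X -0.0055 lat -0.0000 z 0.1898 | Fx 2.11 Fl 0.55 Fz 2.30 t 23.06
False X -0.0060 lat -0.0000 z 0.1900 | Fx 4.07 Fl 0.00 Fz 0.89 t 23.31
False X -0.0085 lat 0.0000 z 0.1897 | Fx 0.00 Fl 0.58 Fz 0.47 t 23.56
False X -0.0091 lat 0.0000 z 0.1899 | Fx 0.86 Fl -0.98 Fz -0.17 t 23.81
False X -0.0103 lat 0.0000 z 0.1902 | Fx 0.07 Fl 0.83 Fz 0.63 t 24.06
X -0.0098 lat 0.0000 z 0.1903 | Fx 0.27 Fl -0.32 Fz -0.38 t 24.26
```

Run:
```python
from h import *
bot.move_linear(P(.05,.195),speed=.1)
bot.move_linear(P(.06,.27),speed=.15)
bot.wait(.3)
p,q,im=snap("wrist","w5");s=snap("side","s5")[2]
w=cam("wrist",p,q)
for n,dx in (("n2",-.0442),("n3",-.0684),("n4",-.0927)):
    a=P(.020+dx,zt(dx)); print(n,proj(w,a),proj(cam("side"),a))
cv2.imwrite("pics/s5c.png",cv2.resize(s[160:260,260:390],None,fx=5,fy=5,interpolation=cv2.INTER_CUBIC)[:,:,::-1])
print(st())
```

```text
n2 [322.05997331  86.44744912] [314.71661418 199.56013767]
n3 [321.97929151  43.20007851] [308.06474354 197.74158922]
n4 [321.92893569  -2.11328649] [301.41756548 196.76902875]
X 0.0597 lat 0.0000 z 0.2695 | Fx 0.37 Fl 0.39 Fz 0.23 t 26.07
```

View pics/w5.png

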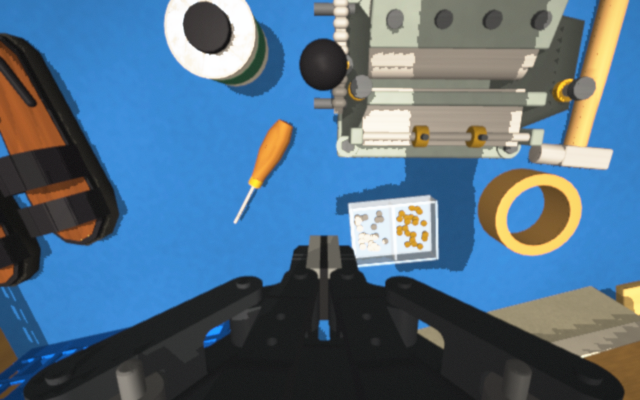

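View pics/s5c.png

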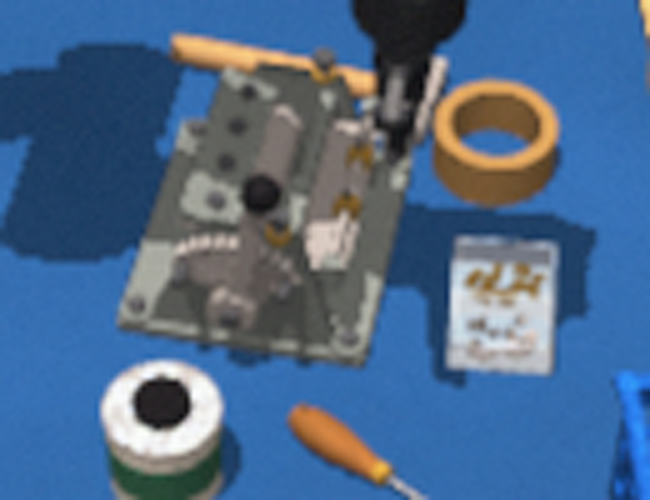

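Run:
```python
from h import *
bot.move_linear(P(.05,.195),speed=.12)
bot.move_linear(P(0,.190),speed=.1); print(st())
bot.move_linear(P(-.009,.190),speed=.03); print(st())
for X in np.arange(-.010,-.0171,-.001):
    r=bot.move_linear(P(X,.190),speed=.02,until_force=20); print(r,st())
    if r: break
bot.wait(.2)
bot.move_linear(P(.05,.195),speed=.1)
bot.move_linear(P(.06,.27),speed=.15)
p,q,im=snap("wrist","w6");s=snap("side","s6")[2]
cv2.imwrite("pics/s6c.png",cv2.resize(s[160:260,260:390],None,fx=5,fy=5,interpolation=cv2.INTER_CUBIC)[:,:,::-1])
print(st())
```

```text
X 0.0010 lat 0.0000 z 0.1907 | Fx 0.26 Fl -0.59 Fz 0.55 t 27.50
X -0.0090 lat 0.0000 z 0.1900 | Fx -0.33 Fl -0.63 Fz 0.20 t 27.95
False X -0.0100 lat 0.0000 z 0.1900 | Fx 0.02 Fl -0.05 Fz -0.38 t 28.20
False X -0.0110 lat -0.0000 z 0.1900 | Fx 0.22 Fl 0.37 Fz -0.53 t 28.45
False X -0.0119 lat 0.0000 z 0.1901 | Fx 0.77 Fl -0.87 Fz 0.28 t 28.70
False X -0.0133 lat 0.0000 z 0.1899 | Fx 0.57 Fl 0.40 Fz -0.09 t 28.95
False X -0.0142 lat 0.0000 z 0.1900 | Fx -0.10 Fl -0.15 Fz 0.45 t 29.20
False X -0.0152 lat 0.0000 z 0.1900 | Fx 0.05 Fl 0.48 Fz 0.24 t 29.45
False X -0.0161 lat 0.0000 z 0.1900 | Fx -0.05 Fl -0.39 Fz 0.08 t 29.70
False X -0.0171 lat 0.0000 z 0.1900 | Fx -0.56 Fl -0.59 Fz 0.20 t 29.95
X 0.0590 lat 0.0000 z 0.2686 | Fx -0.92 Fl 0.24 Fz -0.20 t 31.73
```

View pics/w6.png

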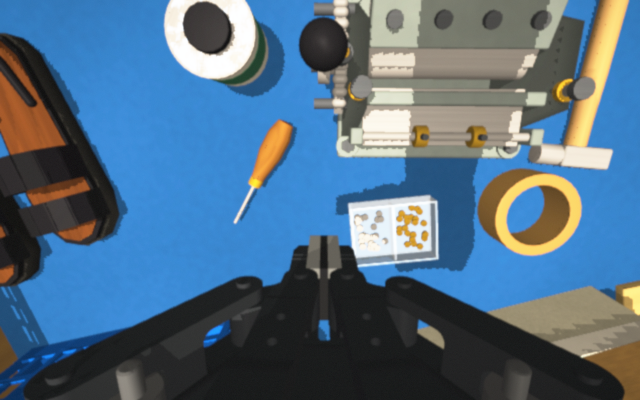

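View pics/s6c.png

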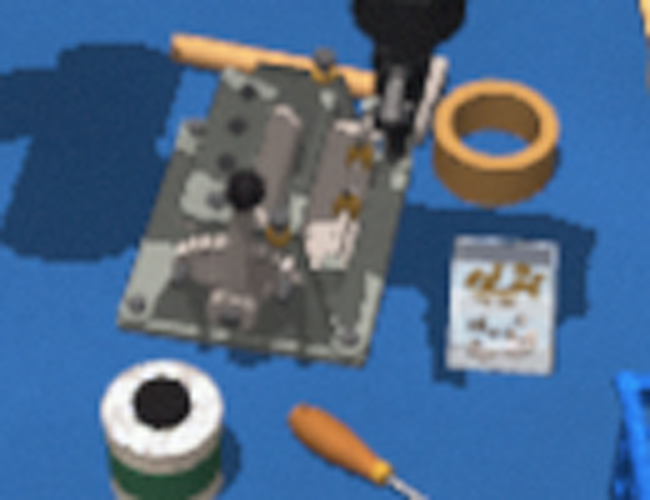

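Run:
```python
from h import *
from scipy.optimize import minimize_scalar
bot.wait(.5)
p,q,im=snap("wrist","w7");w=cam("wrist",p,q)
m=(im.max(2)<60).astype(np.uint8); m[:, :295]=0;m[:,352:]=0;m[75:]=0
n,l,s,c=cv2.connectedComponentsWithStats(m);i=1+np.argmax(s[1:,4]);print(s[i],c[i])
cs,_=cv2.findContours((l==i).astype(np.uint8),0,1);print(cv2.minEnclosingCircle(max(cs,key=len)))
u=c[i]
def kn(a): dx=.135*(np.sin(.641-a)-.598); return P(.020+dx,zt(dx))
for v in (u[1],45):
  r=minimize_scalar(lambda a:(proj(w,kn(a))[1]-v)**2,bounds=(.2,.9),method="bounded");print(r.x)
print(st())
```

```text
[ 300   17   48   54 1892] [323.28699789  43.68023256]
((324.90521240234375, 43.79189682006836), 27.08445167541504)
0.5443491871822933
0.5390043245485568
X 0.0600 lat 0.0000 z 0.2700 | Fx 0.07 Fl 1.22 Fz 0.47 t 32.28
```

Camera estimate is 0.54 rad, so the lever is in notch 3 and the hand is clear. I'm handing the job in.

Run:
```python
from cell import bot
bot.close_job()
```

```text
the job is handed in; nothing more can be done
```

The lever is in the third notch from the closed stop, and I handed the job in at about 32 s of the 67 s allowed. `close_job` reports no verdict, so I have only my own checks to go on.

- **Closed stop:** With the fingers shut, I pushed the knob back from notch 1. The lever held solid at about 23 N, well above the 5–10 N of a notch, and the wrist image matched the closed position to within 1 pixel.
- **Clicks:** I pushed from behind towards the robot. The force rose and dropped where notches 1 and 2 should be.
- **A disagreement at the third click:** After the force fell to zero I backed off. The pictures showed the lever resting on the crest, halfway between notches 2 and 3. I went back and nudged it about 7 mm further from the same side, and it jumped ahead into notch 3.
- **Last checks:** The wrist image puts the lever at about 0.54 rad against the 0.550 target. The side image agrees to within about 1 pixel. The hand was about 75 mm behind the knob and higher than it, with no steady force on it. The bystanders looked unmoved in the pictures, but I did not measure their positions.

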